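# Hang the guard ring, then show the crank arm to the inspection camera

### The arm

A 6-joint arm with a two-finger parallel gripper is mounted at the origin on the work surface. World frame = base frame: x ahead of the robot, y to its left, z up, the work surface at z = 0. Lengths are in m, angles in degrees, forces in N, time in s.
With the tool pointing down it reaches from about 0.325 to 0.775 m from the base axis. Payload 5.5 kg.
Tool frame: the origin (TCP) lies at the centre of the arm's flange, where the gripper is bolted on; the fingertips stand 182 mm ahead of it and the grasp point (between the pads) lies 163 mm ahead of it; z points along the fingers, y is the line along which they close (so a half turn about z gives the same grasp; the last joint's range is limited). The gripper opens to 88 mm and grips with 3 to 60 N. Pads are 20 mm wide; open, the fingers measure 115 mm over their backs; the gripper's body (75 mm by 178 mm) begins 61 mm behind the grasp point.
Start: joints at [-67.764, 5.22, 70.514, -0, 104.267, -3.249], TCP at [0.258, -0.542, 0.405] pointing down, gripper open.
Joint ranges: [-164.24, 164.24], [-49.07, 125.15], [9.68, 141.18], [-86.29, 266.29], [3.28, 154.24], [-151.56, 151.56]. Speed limits (degrees/s): [147.25, 147.25, 172.46, 180, 180, 180].

### API

Orientations are given as [roll, pitch, yaw] about the fixed x, y, z axes, in that order (R = Rz(yaw) Ry(pitch) Rx(roll)).
In Python, from station import r gives the robot as it stands. The module is installed in compiled form; this text tells all that it offers. Calls block until the motion is done:
- r.reach(position, orientation): joint-space move of the TCP to a pose.
- r.servo_line(position, rotation=None, speed=0.15): straight line of the TCP; rotation=None keeps the orientation; speed is the mean speed in m/s.
- r.move_joints(angles): joint-space move.
- r.let_go() and r.grab(squeeze=None): open the fingers fully, or close them until they stop; squeeze is the grip in N (None keeps the last).
- r.wait(seconds).
- r.inverse_kinematics(position, orientation): joint angles nearest the present ones, or None.
- r.sense(): the state.
- r.snapshot(name): name is "side" or "top"; returns a dict with "frame" (400x640x3 uint8, red, green, blue), "fx", "fy", "cx", "cy" (pixels), "R" (3x3) and "t" (3): a world point X has camera coordinates R X + t. Camera axes: x right, y down, z forward; pixel columns grow to the right and rows downward; lengths in m; the calibration is good to about 2 mm. A picture is of the moment at which its call begins. There is no depth.
A pose or a line that the arm cannot do raises r.IKError and nothing moves.
- r.hand_in(): hands the job in; it is judged then, once.
The state is a dict: "clock": time; "joints": joint angles; "joint_vel": joint speeds; "joint_torque": joint torques, N m; "tcp_pos": TCP position; "orientation": TCP orientation; "contact_force": force on the tool from outside, world axes, zero at the start; "torque": the same for the moment, N m; "opening": finger opening in m; "gripper_force": force on a finger pad.
Only numpy, scipy, OpenCV 4.12 (cv2) and the standard library are available. Lean on these libraries where they do the work, as an engineer would, in place of code of your own. Each camera call takes 0.05 s, during which the arm holds its last target. There are 200 camera calls.

### The job

The guard ring stands in the way beside the crank arm: lift it out of the bench stand and hang it on the horizontal bar, letting go of it there. Then take the crank arm out of the stand and hold its pedal eye (the smaller round end) up on the camera's axis, 120 mm in front of the lens, with the arm level and the eye's hole pointing at the lens (either face, either way round), and finish while still holding it there, motionless. Do not drop either part, do not touch the camera or its stand, and leave the other things on the bench where they are.

Things in the scene. Friction and masses are not known exactly. Their poses are not given: they have to be found in the camera images.
- guard_ring: Flat aluminium chain-guard ring: outer diameter 140 mm, hole diameter 92 mm (rim 24 mm wide), 10 mm thick, about 160 g; both faces alike. Origin at its centre, x axis through the hole, z up at the start. It starts standing upright in the stand's slot, its centre 82 mm and its top 152 mm above the bench.
- crank: Steel bicycle crank arm, 240 g. Origin midway between its end holes; y axis along it to the pedal eye, x along the holes, z up at the start. Middle: bar 12 mm thick (x), 26 high (z). Ends, 82.5 mm from the origin: at +y the pedal eye, disc 31 mm across, 14 thick; at -y the boss, 40 mm across, 20 thick. Balances 15 mm to the boss side. Starts on edge, level, origin 53 mm above the bench.
- crank_eye (a point): Centre of the pedal eye's hole, on the crank arm, 82.5 mm from its origin along its +y axis.
- stand: Fixed stand: base 110 x 130 x 12 mm, origin under its centre, z up. The crank lies along its y axis at x = -30 mm, eye to +y, on saddles at y = +-50 mm (40 mm high, cheeks to 64 mm; the 86 mm between them is free down to the base). The ring stands parallel to it at x = +30 mm in a slot with walls up to 52 mm above the bench. Both lift straight up.
- hang_bar: Fixed stand with the hanging bar: base 130 x 100 mm, post 25 mm square at the origin, its top 206 mm above the bench. A round steel bar, diameter 12 mm, sticks out level from the post along the stand's -x axis, centre line 200 mm above the bench; its free end, 130 mm from the post's axis, is turned up by 8 mm. Origin under the base, z up.
- bar_mid (a point): Point on the bar's centre line, 68 mm from the post's axis, 200 mm above the bench. x axis along the bar towards the post, z up. A ring threaded over the free end hangs here with its centre about 40 mm lower.
- camera_stand: Fixed base (120 x 120 mm) and tube of the inspection camera; origin at the centre of its underside, z up. On a post sits the white camera head (60 x 44 x 40 mm) with a black lens barrel, diameter 32 mm, pointing level along the stand's -x axis. The lens axis is 185 to 265 mm above the bench (varies); nothing rises more than 20 mm above it.
- lens (a point): Centre of the camera's lens front, 42 mm from the post's axis. Its -x axis is the direction in which the camera looks (level), z up.
- focus (a point): Point on the lens axis, in the air 120 mm in front of the lens: where the centre of the pedal eye must be held. Axes as lens.
- spray_can: Yellow spray can, diameter 60, height 150 mm, loose bystander. Origin at the centre of its underside.
- cup: Orange cup, diameter 72, height 65 mm, loose bystander. Origin at the centre of its underside.
- jar: White jar, diameter 60, height 75 mm, loose bystander. Origin at the centre of its underside.
- screwdriver: Screwdriver lying on the bench, loose bystander. It lies along its x axis, handle towards -x.
Things that resemble listed ones, but are neither listed nor needed, are in the scene too. What is shaped like the stand but grey or yellow is not meant.

How it is judged:
By the outcome, as a careful person would: the job done as asked, in the order asked, and still so for the second after the job is handed in, while the arm keeps its last pose, push and grip.
It also fails if it takes over 51 s, if anything falls off the work surface, if the arm or the gripper's body presses on something with over 40 N, if the wrist force passes 120 N, or if a joint passes its speed limit or range.

## Working session

There is one attempt and no reset: what is moved stays moved. The work goes in short steps, each a Python script; the robot and the scene stay as the last script left them, time stands still between calls to the robot, and variables do not carry over. Pictures are saved under pics/ and viewed, at most 10 in all, crops included, and the job is handed in when it is done.

```bash
mkdir -p pics; python3 - <<'E'
from station import r
import cv2,numpy as np,pickle
for n in("top","side"):
    s=r.snapshot(n); pickle.dump(s,open(n+".pkl","wb")); cv2.imwrite(f"pics/{n}0.png",s["frame"][:,:,::-1])
    R=np.array(s["R"]);print(n,s["fx"],s["cx"],s["cy"],R.round(3).tolist(),(-R.T@np.array(s["t"])).round(3))
print(r.sense())
E
```

```text
top 388.15791677300376 313.4154093464078 203.35066962834227 [[-0.022, -1.0, -0.015], [-0.985, 0.024, -0.173], [0.173, 0.011, -0.985]] [0.351 0.006 1.205]
side 365.0813917108477 323.0886220884164 191.39172048515718 [[-0.996, -0.089, 0.01], [-0.07, 0.707, -0.704], [0.055, -0.702, -0.71]] [0.489 0.89  1.02 ]
{'clock': 0.1, 'joints': array([-6.77645310e+01,  5.25919587e+00,  7.05731188e+01, -6.76554699e-04,
        1.04266595e+02, -3.24789907e+00]), 'joint_vel': array([ 0.01712391, -0.13981027, -0.21693917, -0.05674672, -0.04414545,
        0.02051203]), 'joint_torque': array([ 3.16309102e-03, -4.47858024e+01, -4.07568884e+01,  7.00397347e-02,
        2.84393207e-02, -9.10497806e-05]), 'tcp_pos': array([ 0.25817531, -0.54167782,  0.40363383]), 'orientation': array([-1.79901212e+02, -4.94892906e-03,  2.54831977e+01]), 'contact_force': array([-0.6992907 , -1.01884373, -0.51980726]), 'torque': array([-0.01786741,  0.00898098,  0.03793345]), 'gripper_force': 0.0, 'opening': 0.08757926448095125}
```

View pics/top0.png

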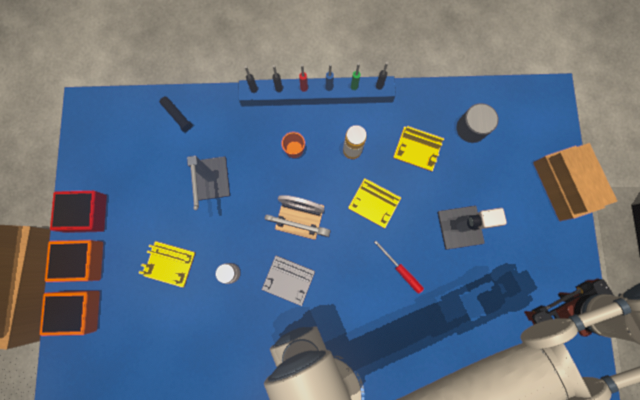

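View pics/side0.png

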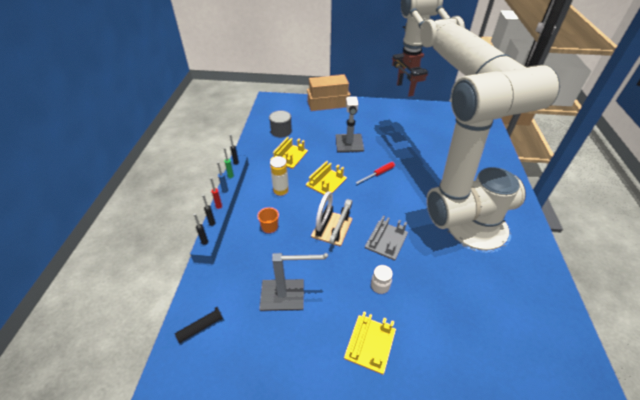

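The top picture shows a tan stand at (299,217) holding the ring at (301,203) and the crank at (297,225). The look-alikes are yellow stands at (419,147), (374,202) and (167,264) and a grey one at (288,280). The hang bar's post is at (193,160) with its tip at (196,207). The camera head is at (493,217) with its lens facing left. In the side view the stand is at (333,222), the bar at (278,258)-(325,257) and the camera at (350,110). I choose the tan stand and check it in a close crop.

```bash
python3 - <<'E'
import cv2,pickle,numpy as np
T=pickle.load(open("top.pkl","rb"))["frame"][:,:,::-1];S=pickle.load(open("side.pkl","rb"))["frame"][:,:,::-1]
def c(I,x,y,w,h,k):
    o=cv2.resize(np.ascontiguousarray(I[y:y+h,x:x+w]),None,fx=k,fy=k,interpolation=cv2.INTER_CUBIC)
    for i in range(0,w,10):
        cv2.line(o,(i*k,0),(i*k,4 if (x+i)%50 else 12),(255,255,255),1)
        if (x+i)%20==0: cv2.putText(o,str(x+i),(i*k,20),0,.35,(255,255,255))
    for j in range(0,h,10):
        cv2.line(o,(0,j*k),(5,j*k),(255,255,255),1)
        if (y+j)%20==0: cv2.putText(o,str(y+j),(6,j*k+4),0,.35,(255,255,255))
    return o
cv2.imwrite("pics/stand.png",np.hstack([c(T,260,180,80,80,5),c(S,300,180,80,80,5)]))
cv2.imwrite("pics/barcam.png",np.vstack([np.hstack([c(T,180,140,80,60+15,4),c(S,250,240,80,75,4)]),np.hstack([c(T,430,195,80,75,4),c(S,315,85,80,75,4)])]))
E
```

```text
(no output)
```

View pics/stand.png

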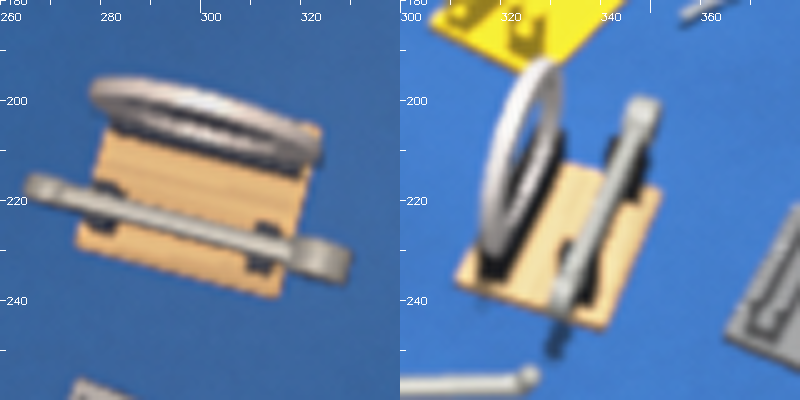

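View pics/barcam.png

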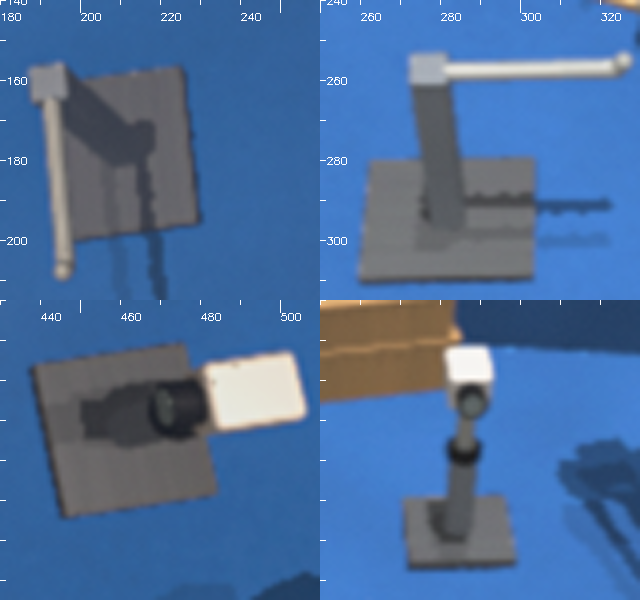

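The crop confirms the tan stand with the upright ring, and the crank with its eye at top-view (267,217) and boss at (325,232). The bar runs from the post top at (192,161) to the tip at (195.5,207). The lens front is at top (471,221) and side (353,111). Next I fit the poses.

```bash
cat >h.py <<'E'
import numpy as np,pickle,cv2
from scipy.optimize import least_squares
C={n:pickle.load(open(f"{n}.pkl","rb")) for n in("top","side")}
def proj(n,X,C=C):
    s=C[n];p=(np.array(s["R"])@np.atleast_2d(X).T).T+np.array(s["t"]);return p[:,:2]/p[:,2:]*[s["fx"],s["fy"]]+[s["cx"],s["cy"]]
def W(p,L):
    c,s=np.cos(p[2]),np.sin(p[2]);L=np.atleast_2d(np.array(L,float));return np.c_[p[0]+c*L[:,0]-s*L[:,1],p[1]+s*L[:,0]+c*L[:,1],L[:,2]]
def tri(a,b):
    return least_squares(lambda X:np.r_[proj("top",X)[0]-a,proj("side",X)[0]-b],[.4,0,.1])
E
cat >fit.py <<'E'
from h import *
def fit(obs,p0,name):
    f=lambda p:np.concatenate([(proj(n,W(p,L(p) if callable(L) else L))[0]-uv) for n,L,uv in obs])
    s=least_squares(f,p0,loss="soft_l1");print(name,s.x.round(4),"yaw",np.degrees(s.x[2]).round(2));print(f(s.x).reshape(-1,2).round(1).tolist());return s.x
st=fit([("top",(-.055,.065,.012),(275.3,229.5)),("top",(-.055,-.065,.012),(316,239.5)),("top",(.055,-.065,.012),(324.5,205)),
 ("side",(.055,.065,.012),(311,236)),("side",(-.055,.065,.012),(341,246)),("side",(-.055,-.065,.012),(352.5,218.5)),
 ("side",(.03,0,.152),(329.5,192.5)),("top",(-.03,.0825,.0685),(268,216)),("top",(-.03,-.0825,.073),(322,230)),("side",(-.03,-.0825,.073),(349,199.5))],[.4,.03,-.25],"stand")
hb=fit([("top",(0,0,.206),(192.2,160.8)),("side",(0,0,.206),(277,257)),("top",(-.0125,0,.206),(192.7,165)),("top",(-.125,0,.200),(195.8,204)),("side",(-.0125,0,.2),(282.5,257.5)),("side",(-.118,0,.2),(322.5,257))],[.45,.3,0],"bar")
B=lambda x,y:(lambda p:(x,y,p[4]))
cs=fit([("top",B(-.06,.06),(446.25,249.25)),("top",B(-.06,-.06),(438,211.75)),("top",B(.06,-.06),(476.25,206)),("top",B(.06,.06),(483.75,243.25)),
 ("side",B(-.06,.06),(364,151.25)),("side",B(-.06,-.06),(336.75,152)),("side",B(.06,-.06),(335.75,135)),("side",B(.06,.06),(361.75,134.25)),
 ("top",lambda p:(-.042,0,p[3]),(471.2,221.25)),("side",lambda p:(-.042,0,p[3]),(353,110.75))],[.3,-.4,-1.57,.22,.012],"cam")
f=W(cs,(-.162,0,cs[3]))[0]
print("head c",tri((493.7,217.7),(352.4,101.25)).x,"lenstri",tri((471.2,221.25),(353,110.75)).x,"lens",W(cs,(-.042,0,cs[3]))[0],"focus",f)
print("bar_mid",W(hb,(-.068,0,.2)))
pickle.dump((st,hb,cs),open("fit.pkl","wb"))
E
python3 fit.py
```

```text
stand [ 0.5192  0.0637 -0.2751] yaw -15.76
[[-0.8, -0.6], [-0.8, -0.1], [-0.5, 0.2], [0.1, -0.9], [0.0, -1.5], [0.1, -1.1], [-4.6, 4.0], [0.9, 1.2], [0.9, 0.9], [-0.4, 1.2]]
bar [0.6516 0.3399 0.1047] yaw 6.0
[[-0.3, -0.4], [0.4, -0.9], [-0.5, -0.1], [0.2, 2.5], [-0.2, -0.1], [-0.8, 0.1]]
cam [ 0.4599 -0.4358 -1.8676  0.1936 -0.0022] yaw -107.01
[[-0.2, -40.0], [-0.3, 34.5], [-0.1, 50.9], [0.2, -23.8], [-28.0, -3.1], [24.9, 2.8], [33.9, 4.4], [-16.7, -0.9], [0.8, -0.2], [0.1, 0.6]]
head c [ 0.47756987 -0.4452784   0.2097759 ] lenstri [ 0.47155944 -0.39148374  0.19864384] lens [ 0.47216915 -0.39562     0.19355586] focus [ 0.50726523 -0.28086694  0.19355586]
bar_mid [[0.58400266 0.33276019 0.2       ]]
```

```bash
sed -i -E 's/^ \("side",\(\.03,0,\.152\),\(329\.5,192\.5\)\),/ /; s/\("top",\(-\.125,0,\.200\),\(195\.8,204\)\)/("top",(-.1185,0,.200),(195.8,204))/; /B\(-.06,.06\)|B\(.06,-.06\)/s/B\((-?\.06),(-?)\.06\)/B(\1,\2-.06)/g; s/--\.06/.06/g' fit.py; python3 fit.py
python3 - <<'E'
from station import r
import numpy as np,pickle,sys
sys.path.insert(0,".")
from h import *
st,hb,cs=pickle.load(open("fit.pkl","rb"))
th=np.linspace(0,6.28,400)
T={n:C[n]["frame"][:,:,::-1].copy() for n in C}
for n in T:
    I=cv2.resize(T[n],None,fx=4,fy=4,interpolation=cv2.INTER_CUBIC)
    def d(p,L,c):
        for u in proj(n,W(p,L)): cv2.circle(I,tuple(int(round(v)) for v in (u+.5)*4),1,c,-1)
    for x in(.025,.035):
        for R in(.07,.046): d(st,np.c_[0*th+x,R*np.cos(th),.082+R*np.sin(th)],(0,0,255))
    t=np.linspace(-1,1,200)
    for x in(-.036,-.024): d(st,np.c_[0*t+x,.065*t,0*t+.066],(0,255,0))
    for y in(-.006,.006): d(hb,np.c_[-.0125-.059*(t+1),0*t+y,0*t+.2],(0,0,255))
    d(cs,np.c_[0*th-.042,.016*np.cos(th),cs[3]+.016*np.sin(th)],(0,0,255))
    d(cs,np.c_[.06*t,0*t+.06,0*t+cs[4]],(0,255,0));d(cs,np.c_[0*t+.06,.06*t,0*t+cs[4]],(0,255,0))
    w=[]
    for p in(st,hb,cs):
        q={id(st):(0,0,.08),id(hb):(-.06,0,.2),id(cs):(0,0,.15)}[id(p)]
        u,v=(proj(n,W(p,q))[0]*4).astype(int); w.append(I[max(v-150,0):max(v-150,0)+300,u-130:u+130])
    T[n]=np.hstack(w)
cv2.imwrite("pics/ov.png",np.vstack([T["top"],T["side"]]))
E
```

```text
stand [ 0.5196  0.0645 -0.272 ] yaw -15.58
[[-1.1, -0.6], [-1.0, -0.3], [-0.8, 0.0], [-0.0, -0.7], [-0.0, -1.4], [-0.0, -1.0], [0.6, 1.2], [0.7, 0.7], [-0.6, 1.4]]
bar [0.6512 0.3398 0.1058] yaw 6.06
[[-0.3, -0.2], [0.6, -0.9], [-0.5, 0.1], [0.1, 0.2], [-0.1, -0.1], [-0.7, 0.0]]
cam [ 4.7640e-01 -4.3580e-01 -1.4513e+00  1.9550e-01  1.3000e-03] yaw -83.16
[[-0.6, 0.1], [-0.0, -0.6], [-0.4, -0.3], [0.4, 0.6], [0.2, -0.1], [0.3, -0.6], [-0.2, 0.0], [-0.4, 0.5], [0.6, 0.0], [0.3, 0.4]]
head c [ 0.47756987 -0.4452784   0.2097759 ] lenstri [ 0.47155944 -0.39148374  0.19864384] lens [ 0.47137258 -0.39407972  0.19551662] focus [ 0.45707177 -0.27493491  0.19551662]
bar_mid [[0.58353684 0.33264511 0.2       ]]
```

View pics/ov.png

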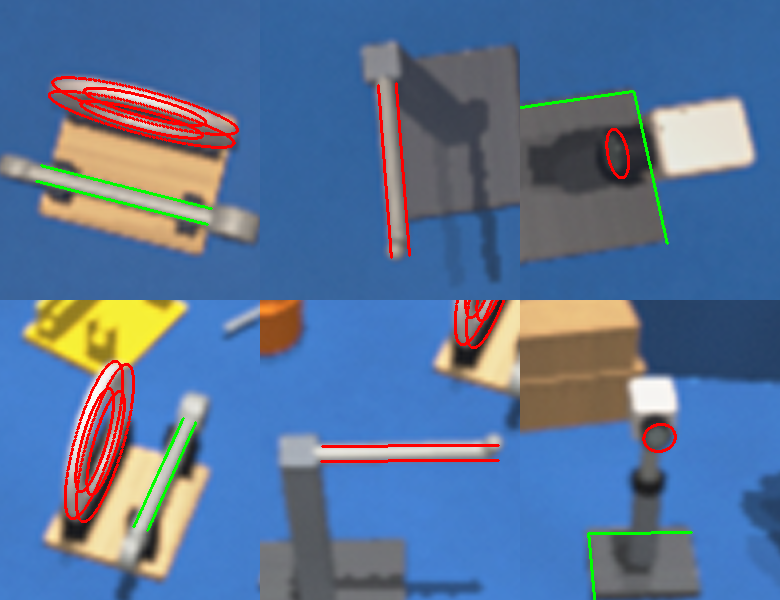

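```bash
sed -i 's/\[0\]-uv)/[0]-np.array(uv)+.5)/; s/tri((\(.*\)),(\(.*\)))\.x,"lenstri".*"lens"/0,"lens"/' fit.py; python3 fit.py | grep -v '^\[\['
cat >m.py <<'E'
from station import r
from h import *
st,hb,cs=pickle.load(open("fit.pkl","rb"))
def down(p,L,dz=0,y=90):   # TCP pose putting grasp point at local L of frame p, tool down
    return (W(p,L)[0]+[0,0,.163+dz]).tolist(),[180,0,np.degrees(p[2])+y]
def ps(m):
    s=r.sense();print(m,round(s["clock"],2),s["tcp_pos"].round(4),s["orientation"].round(1),"F",s["contact_force"].round(1),"op",round(s["opening"],4),"gf",round(float(s["gripper_force"]),1),"j",s["joints"].round(0))
E
python3 - <<'E'
from m import *
g=(.03,-.03,.132)
p=r.sense()["tcp_pos"].copy();p[2]=.5
r.servo_line(p.tolist(),speed=.2)
r.reach(*down(st,g,.2));ps("above")
r.servo_line(down(st,g)[0],speed=.15);ps("at")
r.grab(30);ps("grab")
q=down(st,g)[0];q[2]+=.03
r.servo_line(q,speed=.1);ps("lift")
q[2]+=.1
r.servo_line(q,speed=.2);ps("up")
for n in("top","side"):
    s=r.snapshot(n);pickle.dump(s,open(n+"1.pkl","wb"))
a=pickle.load(open("top1.pkl","rb"))["frame"][140:290,230:430];b=pickle.load(open("side1.pkl","rb"))["frame"][120:270,250:450]
cv2.imwrite("pics/ring.png",cv2.resize(np.hstack([a,b]),None,fx=2,fy=2,interpolation=2)[:,:,::-1])
E
```

```text
stand [ 0.5212  0.0651 -0.2736] yaw -15.68
bar [0.6525 0.3402 0.1069] yaw 6.12
cam [ 0.4779 -0.4329 -1.4505  0.1994  0.0057] yaw -83.11
head c 0 lens [ 0.47284746 -0.39124267  0.19942242] focus [ 0.45844154 -0.27211051  0.19942242]
bar_mid [[0.58492221 0.3328996  0.2       ]]
above 3.0 [0.5421 0.0273 0.495 ] [-180.     0.    74.2] F [-0.2 -0.2 -0.1] op 0.0877 gf 0.0 j [ -1.  -1.  68.  -0. 113.  15.]
at 4.48 [0.5423 0.0281 0.2962] [179.9  -0.   74.3] F [ 1.   1.  -0.2] op 0.0877 gf 0.0 j [-1. -3. 90. -0. 93. 15.]
grab 5.66 [0.542  0.0281 0.295 ] [-180.    -0.    74.3] F [ 0.4  0.4 -0.3] op 0.0101 gf 30.0 j [-1. -3. 90.  0. 93. 15.]
lift 6.11 [0.5421 0.0281 0.3254] [180.   -0.   74.3] F [ 0.5  0.1 -1.1] op 0.0098 gf 30.0 j [-1. -4. 88.  0. 96. 15.]
up 6.76 [0.5421 0.0281 0.4235] [-179.9    0.    74.3] F [ 0.2 -0.1 -2.3] op 0.0095 gf 30.0 j [ -1.  -3.  77.  -0. 106.  15.]
```

View pics/ring.png

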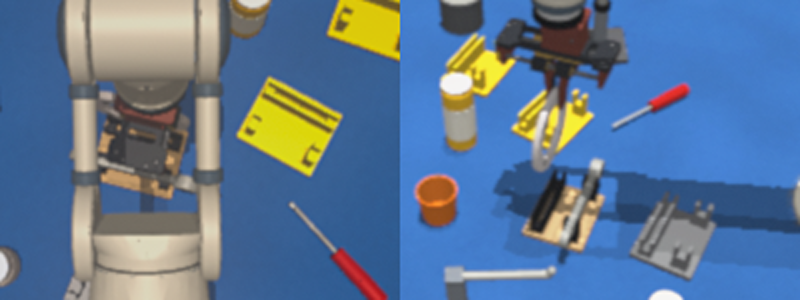

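The ring is held with its plane upright and is clear of the stand; the bar tip is at crop (550,270). Next I thread it.

```bash
python3 - <<'E'
from m import *
# ring centre c (local bar) -> grasp at c+(0,-.03,.05)
P=lambda x,z:down(hb,(x,-.03,z+.05))
r.reach(*P(-.19,.235));ps("pre")
r.servo_line(P(-.19,.187)[0],speed=.12)
r.wait(.2);ps("low")
for n in("top","side"):
    s=r.snapshot(n);pickle.dump(s,open(n+"2.pkl","wb"))
a=pickle.load(open("top2.pkl","rb"))["frame"][120:270,130:330];b=pickle.load(open("side2.pkl","rb"))["frame"][170:320,230:430]
cv2.imwrite("pics/thread.png",cv2.resize(np.hstack([a,b]),None,fx=2,fy=2,interpolation=2)[:,:,::-1])
E
```

```text
pre 7.92 [0.4673 0.2893 0.4475] [-1.8e+02  1.0e-01  9.6e+01] F [-0.5  0.2 -1.1] op 0.0099 gf 30.0 j [ 28.  -2.  73.  -0. 109.  22.]
low 8.67 [0.4669 0.29   0.4013] [179.9  -0.   96.1] F [-0.2 -0.1 -1.6] op 0.0099 gf 30.0 j [ 28.  -3.  79.  -0. 104.  22.]
```

View pics/thread.png

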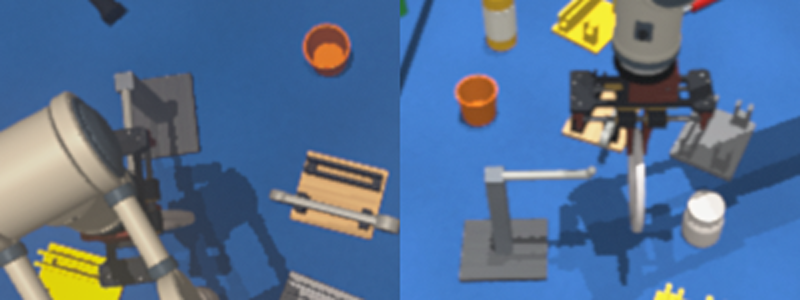

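The ring hangs clear of the bar tip (side crop: ring at x≈637, tip at 592), and the bar is level with the hole. I thread it, lower until it touches, then release.

```bash
python3 - <<'E'
from m import *
P=lambda x,z:down(hb,(x,-.03,z+.05))[0]
r.servo_line(P(-.076,.187),speed=.08);r.wait(.2);ps("threaded")
f0=r.sense()["contact_force"].copy()
r.servo_line(P(-.076,.164),speed=.08)
z=.164
while z>.155:
    r.wait(.1);d=r.sense()["contact_force"]-f0
    if d[2]>1.2: break
    z-=.001; r.servo_line(P(-.076,z),speed=.03)
print(z,d);ps("contact")
r.let_go();r.wait(.2);ps("open")
r.servo_line(P(-.076,.30),speed=.15);ps("up")
for n in("top","side"):
    s=r.snapshot(n);pickle.dump(s,open(n+"3.pkl","wb"))
a=pickle.load(open("top3.pkl","rb"))["frame"][120:270,150:350];b=pickle.load(open("side3.pkl","rb"))["frame"][170:320,230:430]
cv2.imwrite("pics/hung.png",cv2.resize(np.vstack([a,b]),None,fx=2,fy=2,interpolation=2)[:,:,::-1])
E
```

```text
threaded 10.54 [0.5799 0.3022 0.4003] [180.   -0.   96.1] F [ 0.4  0.  -1.5] op 0.0095 gf 30.0 j [ 25.  14.  62.   0. 105.  18.]
0.16 [-0.45464285 -0.08593197  4.50004564]
contact 12.47 [0.5801 0.3022 0.3738] [179.9  -0.   96.1] F [-0.  -0.1  3. ] op 0.0099 gf 30.0 j [ 25.  13.  65.   0. 102.  18.]
open 13.93 [0.5802 0.3022 0.373 ] [180.    0.   96.1] F [ 1.1 -0.2  0.5] op 0.0872 gf 0.0 j [ 25.  13.  65.  -0. 102.  18.]
up 15.02 [0.5804 0.3023 0.5119] [-179.9    0.    96.1] F [-0.8  0.6 -0.9] op 0.0877 gf 0.0 j [ 25.  17.  46.   0. 117.  18.]
```

View pics/hung.png

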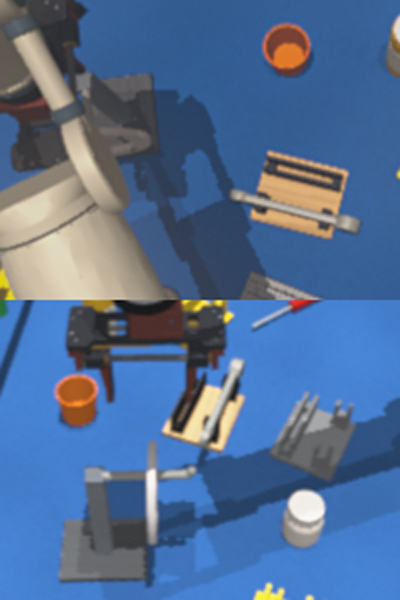

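The ring hangs on the bar (side crop at (152,495)), free and steady. Before gripping the crank I measure its line and the slot walls numerically in the top view.

```bash
python3 - <<'E'
from h import *
st,hb,cs=pickle.load(open("fit.pkl","rb"))
s=pickle.load(open("top3.pkl","rb"));G=cv2.cvtColor(s["frame"],cv2.COLOR_RGB2GRAY).astype(np.float32);H=cv2.cvtColor(s["frame"],cv2.COLOR_RGB2HSV)[:,:,1].astype(np.float32)
def smp(I,L):
    u=proj("top",W(st,L)).astype(np.float32);return cv2.remap(I,u[:,:1],u[:,1:],1)[:,0]
xs=np.arange(-.06,.066,.003)
for z in(.052,.066):
    print("z",z)
    for y0,y1 in((-.035,0),(0,.035)):
        M=np.mean([smp(G,np.c_[xs,0*xs+y,0*xs+z]) for y in np.linspace(y0,y1,8)],0);S=np.mean([smp(H,np.c_[xs,0*xs+y,0*xs+z]) for y in np.linspace(y0,y1,8)],0)
        print(" ".join(f"{1e3*x:.0f}:{m:.0f}/{v:.0f}" for x,m,v in zip(xs,M,S)))
ys=np.arange(-.12,.121,.004)
print("along crank z.066"," ".join(f"{1e3*y:.0f}:{m:.0f}/{v:.0f}" for y,m,v in zip(ys,smp(G,np.c_[0*ys-.03,ys,0*ys+.066]),smp(H,np.c_[0*ys-.03,ys,0*ys+.066]))))
print("along wall z.052 x.02"," ".join(f"{1e3*y:.0f}:{m:.0f}" for y,m in zip(ys,smp(G,np.c_[0*ys+.021,ys,0*ys+.052]))))
E
```

```text
z 0.052
-60:115/62 -57:149/102 -54:162/117 -51:170/117 -48:178/117 -45:182/117 -42:174/118 -39:139/101 -36:135/42 -33:177/23 -30:182/24 -27:162/33 -24:157/79 -21:169/112 -18:174/117 -15:178/117 -12:180/116 -9:177/116 -6:174/116 -3:177/116 0:182/115 3:183/115 6:181/117 9:165/116 12:114/97 15:67/47 18:67/32 21:100/61 24:145/107 27:150/112 30:101/87 33:59/40 36:67/39 39:109/73 42:162/110 45:165/83 48:124/62 51:95/142 54:90/165 57:91/161 60:91/160 63:91/160
-60:113/59 -57:148/102 -54:167/119 -51:179/118 -48:183/117 -45:180/116 -42:171/118 -39:138/100 -36:132/44 -33:173/24 -30:180/24 -27:161/33 -24:152/75 -21:163/111 -18:171/117 -15:175/117 -12:178/117 -9:175/117 -6:174/117 -3:180/116 0:184/115 3:183/116 6:180/117 9:163/116 12:112/97 15:65/45 18:66/37 21:103/63 24:152/109 27:155/115 30:104/92 33:59/44 36:65/38 39:106/70 42:157/111 45:160/91 48:121/64 51:93/140 54:87/167 57:89/164 60:89/161 63:89/161
z 0.066
-60:129/71 -57:155/112 -54:165/117 -51:174/117 -48:181/117 -45:181/118 -42:162/116 -39:129/75 -36:154/27 -33:184/24 -30:173/26 -27:156/53 -24:163/101 -21:173/117 -18:176/117 -15:180/11
[... 1119 characters left out ...]
 24:172/27 28:171/25 32:175/27 36:171/26 40:170/27 44:175/29 48:173/28 52:172/31 56:176/33 60:173/28 64:171/31 68:169/31 72:148/29 76:158/31 80:175/30 84:164/29 88:144/28 92:114/17 96:73/91 100:62/141 104:64/138 108:68/143 112:76/151 116:86/160 120:89/161
along wall z.052 x.02 -120:94 -116:94 -112:94 -108:95 -104:95 -100:94 -96:94 -92:93 -88:93 -84:94 -80:93 -76:93 -72:92 -68:127 -64:144 -60:84 -56:66 -52:72 -48:86 -44:98 -40:102 -36:100 -32:99 -28:103 -24:101 -20:100 -16:103 -12:100 -8:101 -4:102 0:101 4:106 8:102 12:103 16:107 20:103 24:103 28:109 32:105 36:93 40:70 44:68 48:72 52:67 56:82 60:86 64:88 68:88 72:87 76:87 80:88 84:87 88:88 92:87 96:87 100:88 104:88 108:88 112:88 116:88 120:88
```

Slot wall front face is about 50 mm from the crank, and open finger backs reach 57 mm. Going deep would hit the 52 mm walls, so I grip high, with the tips at 54 mm (12 mm overlap on the bar), near the balance point.

```bash
python3 - <<'E'
from m import *
g=(-.0313,-.0168,.0732)
r.reach(*down(st,g,.2))
r.servo_line(down(st,g,.02)[0],speed=.15);r.wait(.2);ps("20 above")
r.servo_line(down(st,g)[0],speed=.05);r.wait(.2);ps("at")
if abs(r.sense()["contact_force"][2])<4:
    r.grab(50);r.wait(.2);ps("grab")
    r.servo_line(down(st,g,.01)[0],speed=.03);r.wait(.2);ps("lift10")
    r.servo_line(down(st,g,.06)[0],speed=.06);ps("lift60")
    r.servo_line(down(st,g,.2)[0],speed=.15);r.wait(.2);ps("lift200")
E
```

```text
20 above 17.73 [0.4868 0.0574 0.257 ] [179.9  -0.   74.3] F [ 0.4 -0.2  0.2] op 0.0878 gf 0.0 j [  3. -11. 101.   0.  90.  18.]
at 18.48 [0.4866 0.0574 0.2365] [180.   -0.   74.3] F [0.  0.8 0. ] op 0.0877 gf 0.0 j [  3. -10. 102.  -0.  88.  18.]
grab 19.82 [0.4866 0.0574 0.2363] [180.   -0.   74.3] F [ 1.1  0.3 -0.3] op 0.0115 gf 49.9 j [  3. -10. 102.  -0.  88.  18.]
lift10 20.51 [0.4865 0.0574 0.246 ] [-180.     0.    74.3] F [ 0.2  0.7 -2.7] op 0.0116 gf 49.9 j [  3. -10. 102.   0.  89.  18.]
lift60 21.49 [0.4865 0.0574 0.2957] [-180.     0.    74.3] F [-0.4 -0.1 -2.4] op 0.0114 gf 49.9 j [  3. -12.  98.  -0.  94.  18.]
lift200 22.77 [0.4866 0.0574 0.4351] [-179.9    0.    74.3] F [-0.   0.3 -2.2] op 0.0114 gf 49.9 j [  3. -11.  83.   0. 108.  18.]
```

```bash
python3 - <<'E'
from m import *
g=(-.162,-.0975,cs[3]+.0202)
r.reach(*down(cs,g,.10));ps("above")
r.servo_line(down(cs,g)[0],speed=.08);r.wait(.4);ps("at")
o=[]
for n in("top","side"):
    s=r.snapshot(n);pickle.dump(s,open(n+"4.pkl","wb"))
    f=W(cs,(-.162,0,cs[3]))[0];u,v=proj(n,W(cs,(-.10,0,cs[3])))[0];x,y=int(u)-40,int(v)-37
    print(n,x,y,"pred focus",proj(n,f)[0].round(2),"lens",proj(n,W(cs,(-.042,0,cs[3])))[0].round(2),"boss",proj(n,W(cs,(-.162,-.165,cs[3])))[0].round(1))
    I=cv2.resize(s["frame"][y:y+75,x-10:x+70],None,fx=5,fy=5,interpolation=2)[:,:,::-1].copy()
    for i in range(0,80,10):cv2.putText(I,str(x-10+i),(i*5,8),0,.3,(255,255,255));cv2.line(I,(i*5,10),(i*5,14),(255,255,255))
    for i in range(10,75,10):cv2.putText(I,str(y+i),(0,i*5),0,.3,(255,255,255))
    o.append(I)
cv2.imwrite("pics/eye.png",np.hstack(o))
E
```

```text
above 24.15 [ 0.3621 -0.2833  0.4825] [-180.   -0.    7.] F [ 0.5 -0.6 -2.1] op 0.0115 gf 49.9 j [-42. -14.  81.   0. 113.  41.]
at 25.95 [ 0.3617 -0.2838  0.3827] [180.   -0.    6.9] F [-0.4 -0.3 -2.8] op 0.0115 gf 49.9 j [-42. -17.  93.   0. 103.  41.]
top 409 186 pred focus [425.54 227.15] lens [471.19 220.54] boss [438.1 291.7]
side 314 81 pred focus [355.76 128.09] lens [352.96 110.67] boss [398.6 127.6]
```

View pics/eye.png

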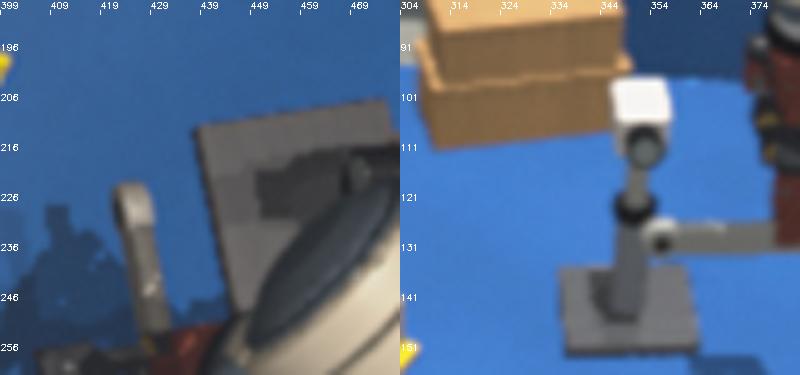

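The eye sits close to the prediction (side: hole at (355.9,128.5), predicted (355.8,128.1)) and the arm is level. The lens height is the weakest number, so I refine the head and lens from pixel values.

```bash
python3 - <<'E'
from h import *
np.set_printoptions(linewidth=220)
g=lambda n:C[n]["frame"].astype(int).mean(2).round().astype(int)
print("side rows94-122 cols343-362");print(g("side")[94:120,344:362])
print("top rows206-236 cols462-508");print(g("top")[206:236,464:508])
E
```

```text
side rows94-122 cols343-362
[[110 111 117 136 156 149 112  78  68  67  66  67  68  68  69  69  69  70]
 [124 122 119 116 118 115 102  90  88  86  85  85  81  73  69  70  70  71]
 [103 106 119 141 153 161 164 165 165 164 162 158 139 104  89  91  92  97]
 [ 94 108 156 211 231 235 237 237 237 238 238 236 210 153 124 123 125 133]
 [ 96 119 187 238 246 245 245 245 245 246 246 246 233 176 135 130 131 134]
 [ 98 118 182 236 245 245 244 244 244 244 245 245 239 192 143 130 130 131]
 [ 97 110 163 228 244 245 244 244 244 244 244 245 242 213 153 131 131 132]
 [ 98 104 147 218 243 244 244 244 244 244 244 245 244 226 163 130 131 133]
 [ 99 102 136 210 242 245 245 244 244 244 244 244 245 230 168 131 131 132]
 [ 99 102 133 206 242 246 245 245 245 245 245 245 246 232 174 135 131 133]
 [ 98 102 127 187 234 243 243 242 242 242 242 242 240 223 169 137 131 132]
 [ 99 102 116 147 179 192 186 175 162 164 174 182 183 170 147 134 133 132]
 [102 105 114 129 138 130 102  81  69  71  86 107 132 143 138 133 133 133]
 [114 116 121 127 124  96  61  45  43  45  52  78 116 138 136 133 133 133]
 [129 130 131 128 112 
[... 398 characters left out ...]
  93 111 128 132 132 132 131]
 [133 134 134 133 128 114  92  80  79  85  95 111 127 133 133 131 130 132]
 [136 136 136 134 128 117 103  97  98 108 120 129 133 133 131 130 130 131]
 [136 136 135 134 127 113 104 103 104 114 127 133 134 132 132 132 130 132]
 [134 134 134 134 127 112 103 103 104 115 127 133 133 132 132 132 131 131]
 [136 135 133 127 117 105 102 103 104 115 127 133 133 132 133 132 132 131]
 [138 135 123 103  91  93 101 103 101 100 111 126 133 133 132 133 133 133]]
top rows206-236 cols462-508
[[ 99 100  99 ... 103 104 105]
 [ 92  91  95 ... 103 105 105]
 [ 99  97  97 ... 103 105 105]
 ...
 [103 102  99 ... 104 103 103]
 [102 102  99 ... 103 104 103]
 [102 102 100 ... 104 104 104]]
```

```bash
python3 - <<'E'
from h import *
import sys
np.set_printoptions(linewidth=260,threshold=sys.maxsize)
g=C["top"]["frame"].astype(int).mean(2).round().astype(int)
print(g[206:236,464:508])
E
```

```text
[[ 99 100  99  94  92  88  84  88  94  96  90  96  99 102 103 102 102 102 103 104 104 104 104 104 104 105 105 105 105 104 105 104 103 102 100 101 105 104 103 103 104 103 104 105]
 [ 92  91  95  95  96  96  95  96  96  96  96  98  99 104 103 103 102 103 103 102 103 104 103 103 102 102 103 102 103 105 106 107 106 104 106 114 122 126 119 107 102 103 105 105]
 [ 99  97  97  99  98  99 100  99  98  98  98  99 101 104 104 104 104 103 102 100 101 102 102 104 106 107 106 107 111 122 134 141 140 138 142 154 165 173 162 127 105 103 105 105]
 [100 100  98  99  98  99  99  98  98  97  97  99 101 100 102 104 104 104 106 105 105 107 114 125 135 141 143 142 148 163 180 192 198 199 203 207 211 215 207 156 111 101 104 105]
 [100  99  99  98  99  99  98  98  99  97  96  99  99  98 103 104 106 120 139 142 140 145 158 168 172 184 200 203 205 210 215 219 222 223 224 223 223 224 220 174 120 100 104 105]
 [100  99  99  97  99  98  98  98  97  97  96  98  99  98 104 105 113 150 189 203 203 206 211 209 195 202 221 225 225 224 224 224 224 224 224 223 222 223 222 196 135 102 103 105]
 [100  99  99  98  98  99 
[... 3570 characters left out ...]
9  99 100 100 100  98  98  98  99  97  97  96  96  97  97  97 102 104 103 104 103 103 103 104 104 105 104 105 104 104 104 103 104 104 104 103 104 104 104 104 102]
 [103 102  99  98  99  98  98  99  97  98  97  98  97  96  96  96  95  96  98 104 104 104 104 104 102 103 103 104 104 104 104 104 104 103 103 103 105 103 103 103 104 104 103 103]
 [102 102  99  98  98  98  99 100  99  97  97  97  97  97  96  96  96  96 100 105 103 103 103 102 101 101 102 103 103 103 103 102 103 103 103 105 103 104 103 103 103 103 104 103]
 [102 102 100  99  99  98  99  99  98  97  97  98  98  97  96  97  96  97 100 103 103 104 103 101 101 102 102 102 103 103 103 103 103 103 104 103 103 104 103 104 103 104 104 104]]
```

```bash
python3 - <<'E'
from h import *
for nm,a,b in(("lens",(470.6,221),(352.8,111)),("headback",(504.7,215.2),(351,96.6)),("headfront",(483,218.3),(352.4,104.7))):
    s=tri(a,b);print(nm,s.x.round(4),s.fun.round(2))
s4={n:pickle.load(open(n+"4.pkl","rb")) for n in C};s3={n:pickle.load(open(n+"3.pkl","rb")) for n in C}
st,hb,cs=pickle.load(open("fit.pkl","rb"))
g=lambda s:s["frame"].astype(int).mean(2).round().astype(int)
np.set_printoptions(linewidth=220,threshold=9999)
print("side 120-138,350-376");print(g(s4["side"])[120:138,350:376])
print("top 218-240,418-432");print(g(s4["top"])[218:242,418:434])
e=lambda a,b,c:W(cs,(-.162+a,b,cs[3]+c))
for n in C: print(n,"face ctr",proj(n,e(-.007,0,0)).round(1),"face end+y",proj(n,e(-.007,.0155,0)).round(1),"face top/bot",proj(n,e(-.007,0,.0155)).round(1),proj(n,e(-.007,0,-.0155)).round(1),"back end",proj(n,e(.007,.0155,0)).round(1),"bar@-70 top/bot",proj(n,e(-.006,-.06,.013)).round(1),proj(n,e(-.006,-.06,-.013)).round(1))
E
```

```text
lens [ 0.4723 -0.3901  0.1983] [ 0.02 -0.18  0.27  0.07]
headback [ 0.4832 -0.4715  0.2151] [ 0.02 -0.21  0.34  0.1 ]
headfront [ 0.4766 -0.4175  0.2107] [ 0.   -0.02  0.03  0.01]
side 120-138,350-376
[[102 105  99  85  83 109 129 136 134 135 135 134 134 135 134 134 133 133 133 133 131 130 131 131 131 131]
 [ 95  99  92  74  62  92 124 135 136 135 134 134 134 133 135 134 133 132 132 132 131 130 131 130 131 132]
 [ 72  75  67  52  56  95 127 136 136 135 135 134 134 134 133 132 133 132 132 133 132 132 132 133 133 134]
 [ 43  43  37  36  61 104 135 140 138 135 135 134 134 134 133 133 133 132 132 132 133 133 133 133 133 135]
 [ 31  27  36  61 100 140 163 166 156 139 134 133 134 135 135 139 139 136 133 132 130 130 131 130 131 129]
 [ 37  42  65 109 154 185 197 198 179 146 130 131 133 132 135 143 146 143 138 126 120 119 119 119 117 116]
 [ 62  69 102 142 171 183 185 184 170 143 128 126 127 126 127 131 135 143 140 118 109 110 108 109 108 108]
 [ 85  92 118 142 143 132 127 129 132 127 118 113 114 112 113 113 114 120 120 110 106 106 106 105 105 105]
 [ 89  94 113 124 111  90  81  89 104 109 1
[... 2305 characters left out ...]
98 100 100 100]
 [ 88  89  75  78  91  91  74  74  94 111 109 102 101 100 100 100]
 [ 74  73  68  70  78  87  77  72  87 107 108 103 102 102 100 100]
 [ 72  67  68  68  70  74  73  71  80  99 108 104 103 100  99 100]
 [ 70  70  69  70  68  69  70  69  77  99 110 111 114 102  97 100]
 [ 69  68  70  69  69  68  69  68  76  98 112 119 127 108  99  98]]
top face ctr [[422.9 227.5]] face end+y [[421.7 221.7]] face top/bot [[424.5 226.9]] [[421.3 228.2]] back end [[427.1 220.9]] bar@-70 top/bot [[429.1 250.3]] [[426.3 250.8]]
side face ctr [[355.9 129.2]] face end+y [[351.9 129.2]] face top/bot [[356.2 125.8]] [[355.6 132.5]] back end [[351.6 127.1]] bar@-70 top/bot [[371.9 126. ]] [[371.2 131.6]]
```

Eye and lens show the same sub-pixel shift against prediction, so the alignment holds to about 1–2 mm. I make a 1 mm trim along the arm, let it settle, and hand in.

```bash
python3 - <<'E'
from m import *
r.servo_line(down(cs,(-.162,-.0975+.0012,cs[3]+.0202-.0005))[0],speed=.02);r.wait(1);ps("final");print(np.abs(r.sense()["joint_vel"]).max())
print(r.hand_in())
E
```

```text
final 27.3 [ 0.3628 -0.2837  0.3821] [-180.    -0.     6.9] F [-0.3 -1.3 -2.3] op 0.0119 gf 49.9 j [-42. -17.  93.   0. 103.  41.]
0.07658849524752566
the job is handed in; nothing more can be done
None
```

I handed the job in at 27.3 s: the guard ring hangs released on the bar, and the crank's pedal eye is held still at the focus point, within about 1–3 mm by the camera images, with the arm level and the hole facing the lens.

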